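# Unload a sample rack from a paddle-latched courier box into the stop-rail tray

### The job

A courier's sample box has come in: pull up the recessed paddle in its lid to trip the latch, raise the lid with it and swing it right back so that it stays open. On the white rack tray, lift the stop out of its notch, shift it one notch away from the two racks and let it drop fully home there. Then lift the sample rack out of the box, stand it on the bench to change your hold, and set it gently on the tray between the last rack and the stop, upright, square and in line with the others, leaving everything else undisturbed.

Things in the scene. Friction and masses are not known exactly. Their poses are not given: they have to be found in the camera images.
- box: Grey courier sample box, 184 (x) x 220 (y) x 120 mm high shut, fixed to the bench. Origin: centre of its underside; x points from the latch side (near the robot) to the hinge side, y along the hinge, z up. Rim of the base 85 mm high; the shut lid fills 85 to 120 mm. Dark foam inside up to 76 mm.
- slot (a point): Centre of the floor of the sample rack's slot in the foam: box (0, 0, 10) mm. The slot is 68 (x) x 28 (y) mm; the foam closes off the rack's ends up to its caps. A finger well opens on each long side at the middle of the rack: 42 mm wide in x, reaching out to 62 mm from the centre in y, down to the rack's foot.
- lid (a joint): Lid angle, rad: 0 shut, grows as the latch edge rises, stop at 1.75 (100 degrees). Hinge along box y on the far (box +x) rim. Friction hinge: the lid stays where it is left at any angle; raising it takes about 1.1 N m (6 to 8 N at the paddle). While latched it cannot rise more than about 0.02 rad.
- lid_hinge (a point): Middle of the lid's hinge axis: box (+90, 0, 85) mm.
- lid_edge (a point): Middle of the lid's lower front edge, 182 mm from the hinge; moves with the lid, shut at box (-92, 0, 85) mm. The underside of the lid is flat from here to the hinge, but the latch hangs up to 25 mm below it within 16 mm of the middle in y, 5 to 40 mm behind the edge. Pushed here from below and in front, the lid swings up and back.
- paddle (a joint): Angle of the latch paddle in the lid, rad: 0 flush, grows as its front edge is pulled up, stop at 0.7. The latch is drawn back from about 0.37 on; then the lid comes up with it. A light spring (about 2 N at first, 6 N at the end, at paddle_grip) returns it when let go.
- paddle_grip (a point): Point to take the steel paddle: midway between its side flanges, 10 mm from its front (free) edge, 4 mm below its top. Paddle 40 mm wide (box y), 53 long, flanges 13 deep; its top is flush with the lid's top. It lies in a black dish 124 mm wide (y), 82 long, 31 deep, with 42 mm of room for fingers on each side. Axes: as the box's when shut. Moves with paddle and lid.
- paddle_hinge (a point): Middle of the paddle's hinge axis (along box y), 40 mm behind paddle_grip towards the lid's hinge: shut at box (-4, 0, 114) mm.
- tray: White rack tray, fixed, floor 8 mm above the bench. Origin on its underside; edges at x -95 and +90, y -95 and +95 mm. Two racks stand side by side on it, lengths along tray x, centred at x = -30, y = -60 and -30 mm, by a 53 mm high end wall at y = -76. At x = +65 a notched rail (14 mm wide, top at 28 mm) runs in y; notches every 30 mm, 10 deep, 13 wide.
- bay (a point): On the tray floor, centre of the space for the new rack: tray (-30, -1.5, 8) mm. Axes as the tray's. With the stop in the next notch the space is 35 mm wide in y (from the last rack at -19 to the stop's face at +16).
- stop_slide (a joint): Position of the stop along the rail, m: 0 in its first notch beside the racks, grows towards tray +y away from the racks; the next notch is at 0.030, one more at 0.060.
- stop_tab (a joint): Height of the stop above fully home, m: 0 down in a notch, about 0.010 when it rides on top of the rail, at most 0.030. Lifts straight up freely, 120 g; falls back by its own weight.
- stop_grip (a point): Point to take the stop: middle of its black grip fin, 12 mm thick in tray y, 26 wide in tray x; 60 mm above the bench when home (fin from 37 to 74). From the fin a steel plate 3 mm thick, up to 52 mm high, reaches 122 mm towards tray -x along the side of the racks. Moves with the stop; first at tray (65, -12.5, 60) mm.
- rack: The sample rack in the box: grey four-place rack, 62 (x) x 22 (y) x 50 mm high, with four capped tubes in a row that stand up to 72 mm, about 120 g. Origin: centre of its underside; x along its length, z up. Its length lies along box x at the start.
- rack_a: Rack like the one in the box, the first on the tray, beside the end wall. Origin: centre of its underside. Must stay.
- rack_b: Rack like the one in the box, the last on the tray, beside the stop. Origin: centre of its underside. Must stay.
- pot_in: Sample pot, 36 mm across, 59 mm high, in its pocket in a far corner of the foam. Origin: centre of its underside. Must stay.
- pot_out: Sample pot like the other, standing on the bench beyond the middle. Must stay.
- pen: Marker pen, 135 mm long, lying at the back of the bench. Must stay.
- dishes: Stack of three shallow dishes, 60 mm across, 38 mm high, on the bench near the robot. Must stay.
- sharps: Yellow sharps container, about 140 x 200 x 127 mm, on the right of the bench. Must stay.

How it is judged (in metres and radians):
On the way, in this order (a step that is already met when the one before it is completed fails the run):
1. the latch is tripped with the paddle as the lid starts up (value of joint paddle above 0.3 rad and value of joint lid above 0.02 rad).
2. the lid has been swung right back (value of joint lid above 1.45 rad), for 0.2 s.
3. the sample rack stands upright on the bench, let go (height (world z) of rack below 0.004 m and angle between rack's own z axis and vertical below 0.08 rad and linear speed of rack below 0.03 m/s and contact force between the fingers and rack below 0.1 N), for 0.2 s.
At the end, for the whole second after the job is handed in: Lid open over 1.45 rad; stop down (within 3 mm) in the next notch (26 to 34 mm); the rack at rest on the tray floor (3 mm) in the bay, within 15 mm lengthwise and 10 mm sideways of its centre, upright within 0.06 rad, parallel to the tray x within 0.15 rad (value of joint lid above 1.45 rad and value of joint stop_slide between 0.026 and 0.034 m and value of joint stop_tab below 0.003 m and x of rack in the frame of bay between -0.015 and 0.015 m and y of rack in the frame of bay between -0.01 and 0.01 m and z of rack in the frame of bay between -0.003 and 0.003 m and angle between rack's own z axis and vertical below 0.06 rad and angle between the x axis of rack and the x axis of tray, either way round below 0.15 rad and linear speed of rack below 0.02 m/s); the robot touches nothing.
It fails at once if the sample rack is tipped over (angle between rack's own z axis and vertical above 0.8 rad).
It fails at once if the sample rack is dropped (linear speed of rack above 0.7 m/s and contact force between the fingers and rack below 0.05 N).
It fails at once if a rack on the tray is shifted by over 15 mm or tipped (distance of any of rack_a, rack_b from where it was at the start of the episode above 0.015 m or angle between any of rack_a, rack_b's own z axis and vertical above 0.3 rad).
It fails at once if another thing on the bench or in the box is shifted by over 25 mm (distance of any of pot_in, pot_out, pen, dishes, sharps from where it was at the start of the episode above 0.025 m).
It also fails if it takes over 72 s, if anything falls off the work surface, if the arm or the gripper's body presses on something with over 40 N, if the wrist force passes 120 N, or if a joint passes its speed limit or range.

### The arm

A 6-joint arm with a two-finger parallel gripper is mounted at the origin on the work surface. World frame = base frame: x ahead of the robot, y to its left, z up, the work surface at z = 0. Lengths are in m, angles in degrees, forces in N, time in s.
With the tool pointing down it reaches from about 0.35 to 0.725 m from the base axis. Payload 4.3 kg.
Tool frame: the origin (TCP) lies on the centre line of the jaws, within the pads' length; the fingertips stand 11 mm ahead of it and the grasp point (between the pads) lies 8 mm behind it (bot.tip_reach is the distance from the TCP to the fingertips, in m); z points along the fingers, y is the line along which they close (so a half turn about z gives the same grasp; the last joint's range is limited). The gripper opens to 85 mm and grips with 20 to 120 N. Pads are 22 mm wide; open, the fingers measure 114 mm over their backs; the gripper's body (76 mm by 85 mm) begins 54 mm behind the grasp point. The pads swing forward as they close: fully open they stand 13 mm farther back than shut.
Start: joints at [-82.752, 21.618, 4.641, 73.018, 0, 83.68], TCP at [0.135, -0.559, 0.242] pointing down, gripper open.
Joint ranges: [-156.06, 156.06], [-48.1, 94.91], [-58.44, 69.94], [-101.28, 121.22], [-78.64, 73.56], [-180, 180]. Speed limits (degrees/s): [147.25, 147.25, 180, 180, 180, 180].

### API

Orientations are given as a 3x3 rotation matrix whose columns are the frame's x, y, z axes.
In Python, from plant import bot gives the robot as it stands.
- The arm moves only by the tool servo_tool, never from a script. Its arguments are lists of equal length, an entry for each row: "gripper": the finger opening in mm, from 0 to 85.4; "xyz": the shift along the world's x, y, z in units of 40 mm (1.0 is 40 mm), a list of three; "angular": the turn, a rotation vector about the world's x, y, z in units of 5 degrees (1.0 is 5 degrees), a list of three. A call has 1 to 12 rows; each row is the pose to reach, as a shift and turn from the pose commanded when the call began; what a row does not reach only later rows make up. A row lasts 1/12 s, in which the tool goes at most 41.7 mm and 7.16 degrees, less where a joint would pass 70% of its speed; a pose out of reach is approached as far as the arm can. A call with a gripper value outside its range is refused whole. The fingers move at their own pace and stop on an object; "force" is the grip in N (left out, the last holds). Time passes only in rows, so rows that repeat a pose let the fingers close. It gives the time, the measured TCP pose, the force, the opening and the grip force at its end, in the units of the state.
- bot.get_obs(): the state, without advancing time (a new reading comes with each control period).
- bot.capture(name): name is "scene" or "top" or "wrist"; returns the picture (420x560x3 uint8, blue, green, red); there is no depth.
- bot.camera_params(name): a dict with "fovy" (degrees; the focal length in pixels is half the picture's height over the tangent of half this angle, whatever the lens; pixels are square), "cx", "cy" (the principal point, pixels), "xyz" and "orientation" of the camera in the world; the wrist camera has in their place "tool_from_camera" (4x4, takes a point from camera to tool coordinates, whose origin is the TCP and whose axes are the flange's). Camera axes: x right, y down, z forward; pixel columns grow to the right and rows downward; lengths in m; the calibration is good to about 2 mm. A picture is of the moment at which its call begins: read the wrist's pose just before it. camera_params takes no time and is no camera call.
- bot.finish_job(): hands the job in; it is judged then, once.
The state is a dict: "time": time; "joint_pos": joint angles; "joint_velocities": joint speeds; "effort": joint torques, N m; "ee_pos": TCP position; "orientation": TCP orientation; "contact_force": force on the tool from outside, world axes, zero at the start; "wrist_torque": the same for the moment, N m; "finger_gap": finger opening in m; "grip_force": force on a finger pad.
Only numpy, scipy, OpenCV 4.12 (cv2) and the standard library are available. Lean on these libraries where they do the work, as an engineer would, in place of code of your own. Each camera call takes 0.05 s, during which the arm holds its last target. There are 200 camera calls.

## Working session

There is one attempt and no reset: what is moved stays moved. The work goes in short steps, Python scripts to look and compute and a tool call to move; the robot and the scene stay as the last step left them, time stands still between calls to the robot, and variables do not carry over. Pictures are saved under pics/ and viewed, at most 10 in all, crops included, and the job is handed in when it is done.

Besides the shell and the picture viewer there is one more tool, called after "Emit:" as a command line: name --argument value ..., lists and objects as JSON in quotes. servo_tool: Moves the arm, as the interface text tells. Its arguments: {"type":"object","properties":{"gripper":{"type":"array"},"xyz":{"type":"array"},"angular":{"type":"array"},"force":{"type":"number"}},"required":["gripper","xyz","angular"]}

```bash
ls; mkdir -p pics; python3 - <<'E'
from plant import bot
import cv2
for n in("scene","top"):
    cv2.imwrite(f"pics/{n}0.png",bot.capture(n)); print(n,bot.camera_params(n))
print(bot.camera_params("wrist")); o=bot.get_obs();print(o); print(bot.tip_reach)
E
```

```text
pics
scene {'fovy': 53.8378692206948, 'cx': 287.1739038286944, 'cy': 216.3997729929779, 'xyz': array([1.04165966, 0.42514786, 0.85002273]), 'orientation': array([[-0.78136039,  0.44687721, -0.43563368],
       [ 0.62380099,  0.58012235, -0.52376558],
       [ 0.01866194, -0.6809984 , -0.73204707]])}
top {'fovy': 54.38405781381213, 'cx': 282.1869851189879, 'cy': 205.2290224271624, 'xyz': array([ 0.53137236, -0.10212624,  1.14813672]), 'orientation': array([[ 0.02659596, -0.99799032,  0.05751497],
       [-0.99960527, -0.02707186, -0.00751102],
       [ 0.00905296, -0.05729251, -0.99831639]])}
{'fovy': 67.42452168503125, 'cx': 276.6696503446265, 'cy': 210.20756293671212, 'tool_from_camera': array([[ 4.81197376e-04, -9.55379133e-01, -2.95381924e-01,
         7.67305476e-02],
       [ 9.99999519e-01,  7.12340482e-04, -6.74916341e-04,
         3.65548788e-04],
       [ 8.55213491e-04, -2.95381457e-01,  9.55379016e-01,
        -1.31689025e-01],
       [ 0.00000000e+00,  0.00000000e+00,  0.00000000e+00,
         1.00000000e+00]])}
{'time': 0.1, 'joint_pos': array([-8.27516974e+01,  2.16594205e+01,  4.56993090e+00,  7.30163276e+01,
        1.43121189e-03,  8.36815108e+01]), 'joint_velocities': array([ 0.03520156, -0.09049169,  0.11093801, -0.04880149,  0.05877035,
        0.02714181]), 'effort': array([ 8.80742991e-04, -4.64693642e+01,  2.70582300e+01,  1.20051415e-02,
       -1.84810365e-04,  3.41703370e-06]), 'ee_pos': array([ 0.13483722, -0.55839295,  0.24143279]), 'orientation': array([[ 9.72097153e-01,  2.34578520e-01, -2.08237675e-04],
       [ 2.34578501e-01, -9.72095447e-01,  1.83525173e-03],
       [ 2.28083738e-04, -1.83289106e-03, -9.99998294e-01]]), 'contact_force': array([ 0.73656831, -0.14874369, -0.76357845]), 'wrist_torque': array([ 0.03489171, -0.01849016,  0.0662849 ]), 'grip_force': 0.0, 'finger_gap': 0.08560153267126355}
0.011
```

View pics/top0.png

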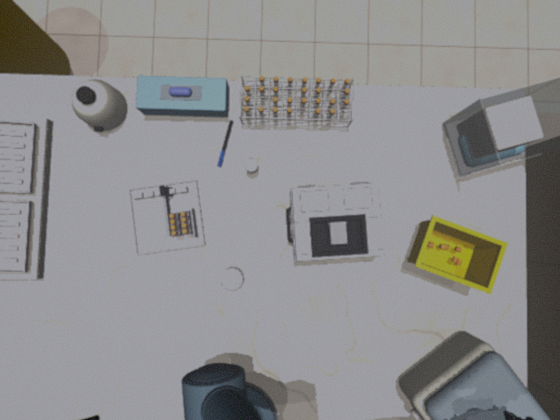

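View pics/scene0.png

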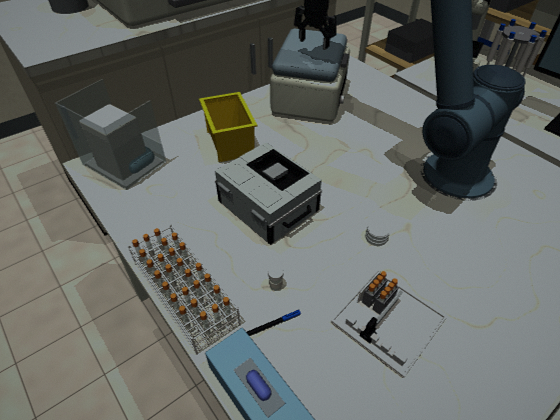

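The top view shows the box at about (293-380, 184-262), with its dish and paddle near (338,233). The tray spans (131-205, 182-254), with the stop fin near (166,190) and the racks near (174-190, 222).

```bash
cat > h.py <<'E'
from plant import bot
import numpy as np, cv2
from scipy.spatial.transform import Rotation as R
def cam(n, obs=None):
    p=bot.camera_params(n); f=210/np.tan(np.radians(p["fovy"]/2))
    if n=="wrist":
        o=obs or bot.get_obs(); T=np.eye(4); T[:3,:3]=o["orientation"]; T[:3,3]=o["ee_pos"]
        C=T@p["tool_from_camera"]; Rm,t=C[:3,:3],C[:3,3]
    else: Rm,t=p["orientation"],p["xyz"]
    return f,p["cx"],p["cy"],Rm,t
def ray(c,u,v,z):
    f,cx,cy,Rm,t=c; d=Rm@np.array([(u-cx)/f,(v-cy)/f,1]); return t+d*(z-t[2])/d[2]
def proj(c,P):
    f,cx,cy,Rm,t=c; q=(np.atleast_2d(P)-t)@Rm; return np.c_[cx+f*q[:,0]/q[:,2],cy+f*q[:,1]/q[:,2]]
E
python3 - <<'E'
import cv2,numpy as np
i=cv2.imread('pics/top0.png')
a=cv2.resize(i[175:265,122:212],(400,400),interpolation=cv2.INTER_CUBIC)
b=cv2.resize(i[175:275,285:385],(400,400),interpolation=cv2.INTER_CUBIC)
cv2.imwrite('pics/top1.png',np.hstack([a,b]))
E
```

```text
(no output)
```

View pics/top1.png

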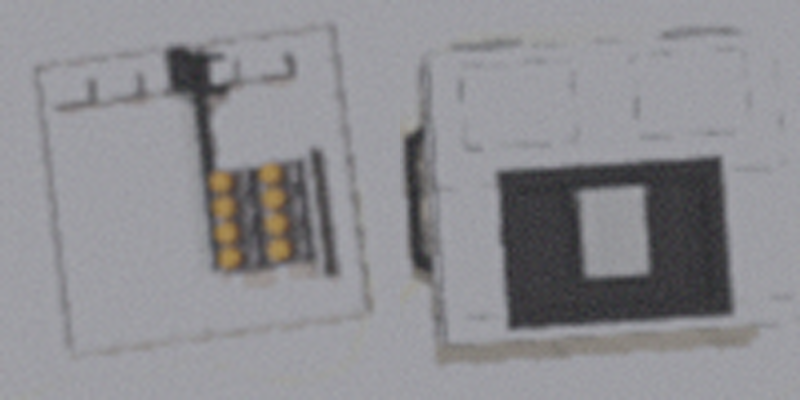

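```bash
python3 - <<'E'
from h import *
c=cam("top")
def pts(L,s,u0,z): return np.array([ray(c,u0+s*x-.0,175+s*y,z) for x,y in L])
T=pts([(38,67),(333,27),(371,313),(72,355)],.225,122,.004); 
D=pts([(98,172),(320,158),(333,313),(110,328)],.25,285,.12)
P=pts([(178,188),(247,185),(251,275),(185,280)],.25,285,.12)
for n,Q in(("tray",T),("dish",D),("pad",P)):
    print(n,Q.mean(0).round(4),np.linalg.norm(np.roll(Q,-1,0)-Q,axis=1).round(4))
    l=(Q[0]-Q[3]+Q[1]-Q[2]); print(np.degrees(np.arctan2(l[1],l[0])))
    r=(Q[0]-Q[1]+Q[3]-Q[2]); print(np.degrees(np.arctan2(-r[0],r[1])))
E
```

```text
tray [0.5537 0.2075 0.004 ] [0.187  0.1818 0.188  0.1822]
9.558806388716098
9.431893972899529
dish [ 0.518  -0.2541  0.12  ] [0.1403 0.0974 0.1402 0.0979]
5.685810641161091
5.226900569806051
pad [ 0.5246 -0.254   0.12  ] [0.0435 0.0565 0.0416 0.0578]
4.541435225389088
4.894034193503546
```

The tray origin comes out near (0.556, 0.208) with yaw 9.5°, and the box near (0.552, -0.2515) with yaw 5°. The paddle measures 42×57 mm, close to the stated 40×53, so the scale holds. I'll move above the paddle and turn half round so the camera faces the robot.

Emit:
servo_tool --gripper '[70, 70, 70, 70, 70, 70, 70, 70, 70, 70, 70, 70]' --xyz '[[0.39, 0.32, 0], [0.78, 0.63, 0], [1.17, 0.95, 0], [1.56, 1.26, 0], [1.94, 1.58, 0], [2.33, 1.9, 0], [2.72, 2.21, 0], [3.11, 2.53, 0], [3.5, 2.84, 0], [3.89, 3.16, 0], [4.28, 3.47, 0], [4.66, 3.79, 0]]' --angular '[[0, 0, 1.43], [0, 0, 2.86], [0, 0, 4.29], [0, 0, 5.72], [0, 0, 7.15], [0, 0, 8.58], [0, 0, 10.01], [0, 0, 11.44], [0, 0, 12.87], [0, 0, 14.3], [0, 0, 15.73], [0, 0, 17.16]]'

```text
time: 1.1
ee_pos: [0.3218, -0.4064, 0.2419]
orientation: [[-0.169, 0.986, -0.0], [0.986, 0.169, 0.001], [0.001, -0.0, -1.0]]
contact_force: [0.1, -0.1, -0.3]
finger_gap: 0.0699
grip_force: 0.0
```

Emit:
servo_tool --gripper '[70, 70, 70, 70, 70, 70, 70, 70, 70, 70, 70, 70]' --xyz '[[0.39, 0.32, 0], [0.78, 0.63, 0], [1.17, 0.95, 0], [1.56, 1.26, 0], [1.94, 1.58, 0], [2.33, 1.9, 0], [2.72, 2.21, 0], [3.11, 2.53, 0], [3.5, 2.84, 0], [3.89, 3.16, 0], [4.28, 3.47, 0], [4.66, 3.79, 0]]' --angular '[[0, 0, 1.43], [0, 0, 2.86], [0, 0, 4.29], [0, 0, 5.72], [0, 0, 7.15], [0, 0, 8.58], [0, 0, 10.01], [0, 0, 11.44], [0, 0, 12.87], [0, 0, 14.3], [0, 0, 15.73], [0, 0, 17.16]]'

```text
time: 2.1
ee_pos: [0.5081, -0.2549, 0.2418]
orientation: [[-0.995, -0.096, -0.001], [-0.096, 0.995, 0.001], [0.001, 0.001, -1.0]]
contact_force: [-0.3, 0.1, -0.0]
finger_gap: 0.0702
grip_force: 0.0
```

Emit:
servo_tool --gripper '[70, 70, 70]' --xyz '[[0, 0, 0], [0, 0, 0], [0, 0, 0]]' --angular '[[0, 0, 0], [0, 0, 0], [0, 0, 0]]'

```text
time: 2.35
ee_pos: [0.5072, -0.2559, 0.2419]
orientation: [[-0.996, -0.089, -0.001], [-0.089, 0.996, 0.0], [0.001, 0.0, -1.0]]
contact_force: [0.0, 0.0, -0.7]
finger_gap: 0.0698
grip_force: 0.0
```

```bash
python3 - <<'E'
from h import *
o=bot.get_obs(); i=bot.capture("wrist"); cv2.imwrite("pics/w1.png",i)
print(o["time"],o["ee_pos"],o["orientation"],o["joint_pos"].round(1))
c=cam("wrist",o); b=np.array([.552,-.2515]);a=np.radians(5.2);M=np.array([[np.cos(a),-np.sin(a)],[np.sin(a),np.cos(a)]])
P=[[*(b+M@np.array(q)),.12] for q in((-.054,.02),(-.054,-.02),(-.001,-.02),(-.001,.02))]
print(proj(c,P))
E
```

```text
2.35 [ 0.50715181 -0.25590033  0.24191968] [[-9.96062226e-01 -8.86491973e-02 -1.16671615e-03]
 [-8.86494849e-02  9.96062864e-01  1.96997512e-04]
 [ 1.14465896e-03  2.99650566e-04 -9.99999300e-01]] [-33.2  20.9   3.5  72.7  -0.  -38.2]
[[300.93923201 195.05946807]
 [252.84423541 195.14625913]
 [254.28582336 253.40848958]
 [299.65446297 253.3195623 ]]
```

View pics/w1.png

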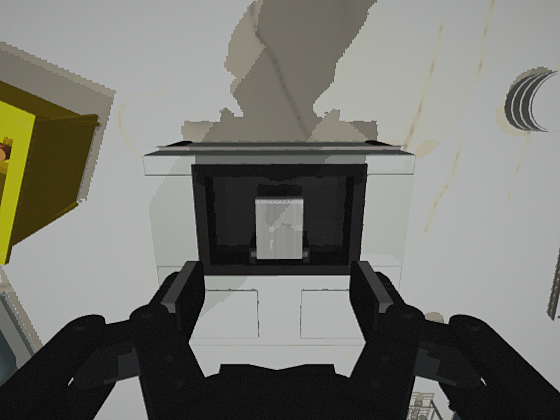

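The wrist view shows the paddle at (256-302, 198-258), square in the picture. That is about 2 mm in y and 3.5 mm in x off the prediction, so the box is at (0.5555, -0.2495).

Emit:
servo_tool --gripper '[70, 70, 70, 70, 70, 70, 70, 70, 40, 30, 30, 30]' --xyz '[[0.11, 0.06, -0.7], [0.11, 0.06, -1.4], [0.11, 0.06, -2.1], [0.11, 0.06, -2.7], [0.11, 0.06, -3.1], [0.11, 0.06, -3.4], [0.11, 0.06, -3.4], [0.11, 0.06, -3.4], [0.11, 0.06, -3.4], [0.11, 0.06, -3.4], [0.11, 0.06, -3.4], [0.11, 0.06, -3.4]]' --angular '[[0, 0, 0], [0, 0, 0], [0, 0, 0], [0, 0, 0], [0, 0, 0], [0, 0, 0], [0, 0, 0], [0, 0, 0], [0, 0, 0], [0, 0, 0], [0, 0, 0], [0, 0, 0]]' --force 50

```text
time: 3.4
ee_pos: [0.5127, -0.2535, 0.108]
orientation: [[-0.996, -0.09, 0.002], [-0.09, 0.996, -0.0], [-0.002, -0.001, -1.0]]
contact_force: [-1.1, 2.5, 5.0]
finger_gap: 0.0393
grip_force: 51.5
```

Emit:
servo_tool --gripper '[30, 30, 30, 30]' --xyz '[[0, 0, 0], [0, 0, 0], [0, 0, 0], [0, 0, 0]]' --angular '[[0, 0, 0], [0, 0, 0], [0, 0, 0], [0, 0, 0]]' --force 50

```text
time: 3.73
ee_pos: [0.5127, -0.2536, 0.108]
orientation: [[-0.996, -0.09, 0.002], [-0.09, 0.996, -0.001], [-0.002, -0.001, -1.0]]
contact_force: [-0.6, 2.0, 6.3]
finger_gap: 0.0391
grip_force: 51.6
```

```bash
python3 - <<'E'
import numpy as np
# grip offsets in box x,z for (paddle p, lid th), relative to p=th=0; units of 40mm
def rot(a,v): return np.array([v[0]*np.cos(a)+v[1]*np.sin(a),-v[0]*np.sin(a)+v[1]*np.cos(a)])
def g(p,t): return rot(t,np.array([-94,29])+rot(p,np.array([-40,2])))
for p,t in [(.15,0),(.3,0),(.45,0.0),(.55,0),(.55,.05),(.55,.1),(.55,.2),(.55,.3),(.55,.4),(.55,.5),(.55,.6),(.55,.7),(.55,.8),(.55,.9),(.55,1.0)]:
    d=(g(p,t)-g(0,0))/40; print(p,t,(d[0]*.996).round(2),(d[0]*.09).round(2),d[1].round(2))
E
```

```text
0.15 0 0.02 0.0 0.15
0.3 0 0.06 0.01 0.29
0.45 0.0 0.12 0.01 0.43
0.55 0 0.17 0.02 0.52
0.55 0.05 0.24 0.02 0.67
0.55 0.1 0.32 0.03 0.83
0.55 0.2 0.49 0.04 1.12
0.55 0.3 0.69 0.06 1.4
0.55 0.4 0.92 0.08 1.65
0.55 0.5 1.18 0.11 1.88
0.55 0.6 1.45 0.13 2.08
0.55 0.7 1.74 0.16 2.26
0.55 0.8 2.05 0.19 2.4
0.55 0.9 2.38 0.21 2.52
0.55 1.0 2.71 0.24 2.59
```

Emit:
servo_tool --gripper '[30, 30, 30, 30, 30, 30, 30, 30, 30, 30, 30, 30]' --xyz '[[0.01, 0, 0.12], [0.02, 0, 0.2], [0.04, 0, 0.27], [0.06, 0.01, 0.33], [0.08, 0.01, 0.39], [0.11, 0.01, 0.45], [0.14, 0.01, 0.5], [0.17, 0.02, 0.56], [0.2, 0.02, 0.62], [0.24, 0.02, 0.69], [0.28, 0.02, 0.76], [0.32, 0.03, 0.85]]' --angular '[[0, 0, 0], [0, 0, 0], [0, 0, 0], [0, 0, 0], [0, 0, 0], [0, 0, 0], [0, 0, 0], [0, 0, 0], [0, 0, 0], [0, 0, 0], [0, 0, 0], [0, 0, 0]]'

```text
time: 4.73
ee_pos: [0.5223, -0.2524, 0.139]
orientation: [[-0.996, -0.089, -0.006], [-0.089, 0.996, -0.0], [0.006, 0.0, -1.0]]
contact_force: [-4.9, -4.2, -7.2]
finger_gap: 0.0388
grip_force: 53.5
```

Emit:
servo_tool --gripper '[30, 30, 30, 30, 30, 30, 30, 30]' --xyz '[[0.08, 0, 0.14], [0.17, 0.01, 0.28], [0.27, 0.02, 0.42], [0.37, 0.03, 0.55], [0.48, 0.04, 0.68], [0.6, 0.05, 0.8], [0.6, 0.05, 0.8], [0.6, 0.05, 0.8]]' --angular '[[0, 0, 0], [0, 0, 0], [0, 0, 0], [0, 0, 0], [0, 0, 0], [0, 0, 0], [0, 0, 0], [0, 0, 0]]'

```text
time: 5.4
ee_pos: [0.5464, -0.2503, 0.1727]
orientation: [[-0.996, -0.09, -0.005], [-0.09, 0.996, -0.001], [0.005, -0.0, -1.0]]
contact_force: [-6.2, -2.2, -2.6]
finger_gap: 0.0386
grip_force: 53.6
```

```bash
python3 - <<'E'
from h import *
i=bot.capture("scene"); cv2.imwrite("pics/s2.png",cv2.resize(i[80:280,160:400],(720,600)))
E
```

```text
(no output)
```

View pics/s2.png

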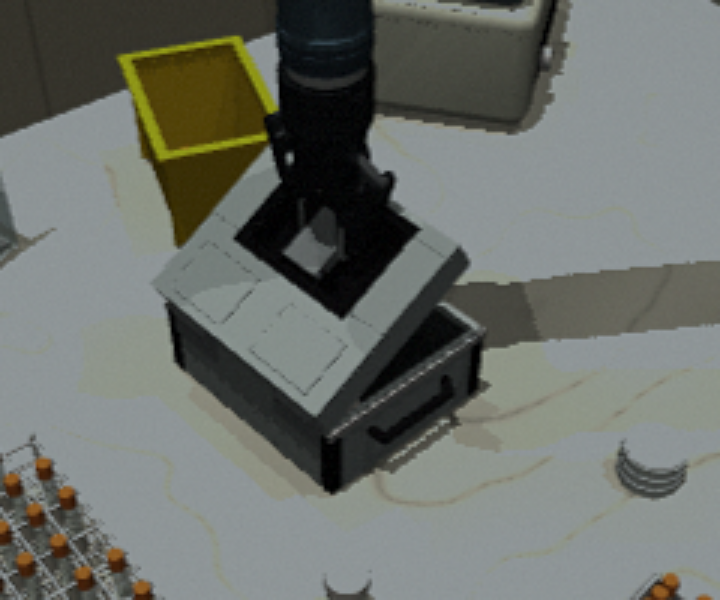

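The lid is latched free and up about 0.4 rad with the paddle raised. I'll carry on along the arc.

Emit:
servo_tool --gripper '[30, 30, 30, 30, 30, 30, 30, 30, 30, 30, 30, 30]' --xyz '[[0.13, 0.01, 0.12], [0.26, 0.03, 0.23], [0.4, 0.04, 0.34], [0.53, 0.05, 0.43], [0.67, 0.07, 0.53], [0.82, 0.08, 0.61], [0.97, 0.1, 0.69], [1.13, 0.11, 0.76], [1.3, 0.13, 0.82], [1.46, 0.13, 0.88], [1.62, 0.15, 0.92], [1.62, 0.15, 0.92]]' --angular '[[0, 0, 0], [0, 0, 0], [0, 0, 0], [0, 0, 0], [0, 0, 0], [0, 0, 0], [0, 0, 0], [0, 0, 0], [0, 0, 0], [0, 0, 0], [0, 0, 0], [0, 0, 0]]'

```text
time: 6.45
ee_pos: [0.6116, -0.2444, 0.2095]
orientation: [[-0.996, -0.089, -0.005], [-0.089, 0.996, -0.001], [0.005, -0.0, -1.0]]
contact_force: [-6.2, -1.0, -2.8]
finger_gap: 0.0388
grip_force: 51.3
```

Emit:
servo_tool --gripper '[30, 30, 75, 75, 75, 75]' --xyz '[[0, 0, 0], [0, 0, 0], [0, 0, 0], [0, 0, 0], [0, 0, 0], [0, 0, 0]]' --angular '[[0, 0, 0], [0, 0, 0], [0, 0, 0], [0, 0, 0], [0, 0, 0], [0, 0, 0]]'

```text
time: 6.95
ee_pos: [0.6147, -0.2442, 0.2105]
orientation: [[-0.996, -0.09, 0.003], [-0.09, 0.996, -0.001], [-0.003, -0.001, -1.0]]
contact_force: [0.5, 0.8, 0.4]
finger_gap: 0.075
grip_force: 0.0
```

Emit:
servo_tool --gripper '[75, 75, 75, 75, 0, 0, 0, 0, 0, 0, 0, 0]' --xyz '[[0, 0, 0.5], [0, 0, 1.3], [0, 0, 2.2], [-0.5, 0.1, 2.4], [-1.2, 0.25, 2.4], [-2.0, 0.4, 2.4], [-2.8, 0.6, 2.4], [-3.6, 0.75, 2.2], [-4.1, 0.8, 1.6], [-4.1, 0.8, 0.8], [-4.1, 0.8, 0.2], [-4.1, 0.8, -0.2]]' --angular '[[0, 0, 0], [0, 0, 0], [0, 0, 0], [0, 0, 0], [0.11, -1.25, 0], [0.23, -2.5, 0], [0.34, -3.75, 0], [0.45, -5, 0], [0.56, -6.2, 0], [0.67, -7.4, 0], [0.77, -8.6, 0], [0.81, -9, 0]]'

```text
time: 7.95
ee_pos: [0.4487, -0.2112, 0.2017]
orientation: [[-0.699, -0.09, 0.709], [-0.065, 0.996, 0.062], [-0.712, -0.003, -0.703]]
contact_force: [0.4, -1.9, -1.6]
finger_gap: -0.0003
grip_force: 0.0
```

```bash
python3 - <<'E'
from h import *
o=bot.get_obs(); print(o["ee_pos"],o["orientation"],o["joint_pos"].round(1),o["finger_gap"])
i=bot.capture("scene"); cv2.imwrite("pics/s3.png",cv2.resize(i[60:260,160:400],(720,600)))
E
```

```text
[ 0.44874043 -0.21120381  0.20174112] [[-0.69947708 -0.08981298  0.70898903]
 [-0.06534047  0.99595361  0.06170111]
 [-0.71166175 -0.00316717 -0.70251514]] [-55.3  -7.2 -51.9  18.6  38.2 -51.1] -0.00029889156143857366
```

View pics/s3.png

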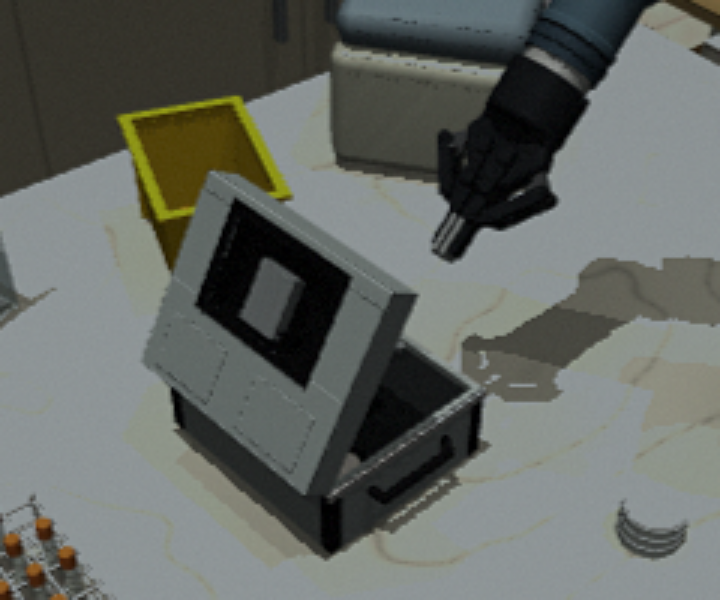

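The lid stays at about 1.0 rad and the closed fingers are in front, off the latch in y. I'll push it back.

Emit:
servo_tool --gripper '[0, 0, 0, 0, 0, 0, 0, 0, 0, 0, 0, 0]' --xyz '[[0.6, 0.05, 0.1], [1.2, 0.1, 0.2], [1.8, 0.15, 0.3], [2.2, 0.2, 0.4], [2.5, 0.22, 0.55], [2.8, 0.25, 0.68], [3.1, 0.28, 0.82], [3.4, 0.3, 0.95], [3.7, 0.33, 1.03], [4.0, 0.36, 1.1], [4.3, 0.39, 1.14], [4.5, 0.41, 1.16]]' --angular '[[0, 0, 0], [0, 0, 0], [0, 0, 0], [0, 0, 0], [0, 0, 0], [0, 0, 0], [0, 0, 0], [0, 0, 0], [0, 0, 0], [0, 0, 0], [0, 0, 0], [0, 0, 0]]'

```text
time: 9.0
ee_pos: [0.6312, -0.1956, 0.2483]
orientation: [[-0.704, -0.091, 0.704], [-0.064, 0.996, 0.064], [-0.707, -0.0, -0.707]]
contact_force: [-4.5, -0.7, -2.0]
finger_gap: -0.0002
grip_force: 1.8
```

Emit:
servo_tool --gripper '[0, 0, 0, 0]' --xyz '[[0.12, 0.01, 0.02], [0.25, 0.02, 0.02], [0.25, 0.02, 0.02], [0.25, 0.02, 0.02]]' --angular '[[0, 0, 0], [0, 0, 0], [0, 0, 0], [0, 0, 0]]'

```text
time: 9.33
ee_pos: [0.641, -0.1953, 0.2503]
orientation: [[-0.702, -0.091, 0.707], [-0.065, 0.996, 0.064], [-0.709, -0.001, -0.705]]
contact_force: [0.7, 0.0, 0.3]
finger_gap: 0.0001
grip_force: 0.0
```

```bash
python3 - <<'E'
from h import *
o=bot.get_obs(); print(o["ee_pos"],o["joint_pos"].round(1))
i=bot.capture("scene"); j=bot.capture("top"); cv2.imwrite("pics/s4.png",np.hstack([cv2.resize(i[60:260,180:380],(400,400)),cv2.resize(j[140:280,270:410],(400,400))]))
c=cam("scene");ct=cam("top")
b=np.array([.5555,-.2495]);a=np.radians(5.2);M=np.array([[np.cos(a),-np.sin(a)],[np.sin(a),np.cos(a)]])
for th in (1.3,1.45,1.6,1.75):
    x,z=.09-.182*np.cos(th),.085+.182*np.sin(th)
    P=[[*(b+M@np.array([x,y])),z] for y in(.11,-.11)]
    print(th,((proj(c,P)-[180,60])*2).round(),((proj(ct,P)-[270,140])*400/140).round())
E
```

```text
[ 0.64101477 -0.19527035  0.25028401] [-34.1   5.4 -33.6  13.1  26.7 -30.1]
1.3 [[209. 199.]
 [ 88. 116.]] [[ 71. 182.]
 [358. 164.]]
1.45 [[192. 205.]
 [ 70. 120.]] [[ 69. 146.]
 [357. 128.]]
1.6 [[173. 216.]
 [ 51. 128.]] [[ 67. 110.]
 [355.  92.]]
1.75 [[154. 229.]
 [ 33. 139.]] [[ 64.  76.]
 [351.  58.]]
```

View pics/s4.png

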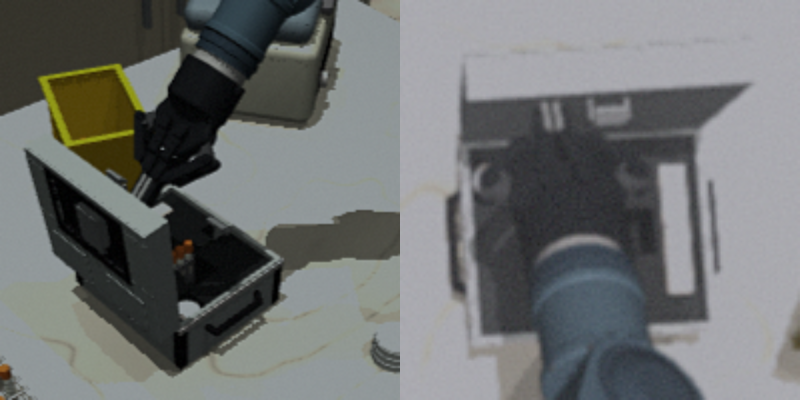

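In the top view the lid's inner edge runs from (62,100) to (352,83) in the crop, which is about 1.64 rad, near vertical and past the 1.45 needed. Next I'll back off and go over the stop.

Emit:
servo_tool --gripper '[0, 0, 0, 50, 50, 50, 50, 50, 50, 50, 50, 50]' --xyz '[[-0.6, 0, 0.1], [-1.3, 0.1, 0.2], [-1.9, 0.3, 0.3], [-2.2, 0.8, 0.4], [-2.3, 1.5, 0.5], [-2.2, 2.3, 0.5], [-2.1, 3.2, 0.5], [-1.9, 4.1, 0.4], [-1.7, 5.0, 0.2], [-1.4, 5.9, 0], [-1.2, 6.8, -0.2], [-1.0, 7.7, -0.4]]' --angular '[[0, 0, 0], [0, 0, 0], [-0.09, 1, 0], [-0.18, 2, 0], [-0.27, 3, 0], [-0.36, 4, 0], [-0.45, 5, 0], [-0.54, 6, 0], [-0.63, 7, 0], [-0.72, 8, 0], [-0.81, 9, 0], [-0.81, 9, 0]]'

```text
time: 10.43
ee_pos: [0.6022, 0.1151, 0.2305]
orientation: [[-0.996, -0.09, -0.008], [-0.09, 0.996, -0.0], [0.008, 0.0, -1.0]]
contact_force: [1.0, -0.2, -0.2]
finger_gap: 0.0502
grip_force: 0.0
```

Emit:
servo_tool --gripper '[50, 50, 50, 50, 50, 50, 50]' --xyz '[[0.2, 0.8, -0.2], [0.4, 1.6, -0.5], [0.5, 2.1, -0.7], [0.54, 2.33, -0.85], [0.54, 2.33, -0.85], [0.54, 2.33, -0.85], [0.54, 2.33, -0.85]]' --angular '[[0, 0, 0.3], [0, 0, 0.6], [0, 0, 0.86], [0, 0, 0.86], [0, 0, 0.86], [0, 0, 0.86], [0, 0, 0.86]]'

```text
time: 11.02
ee_pos: [0.6217, 0.2047, 0.1998]
orientation: [[-0.987, -0.162, -0.002], [-0.162, 0.987, -0.0], [0.002, -0.0, -1.0]]
contact_force: [0.2, -0.3, 0.1]
finger_gap: 0.0499
grip_force: 0.0
```

```bash
python3 - <<'E'
from h import *
o=bot.get_obs(); i=bot.capture("wrist"); cv2.imwrite("pics/w2.png",i)
print(o["time"],o["ee_pos"],o["orientation"].round(4),o["joint_pos"].round(1))
c=cam("wrist",o); b=np.array([.5562,.2079]);a=np.radians(9.5);M=np.array([[np.cos(a),-np.sin(a)],[np.sin(a),np.cos(a)]])
for n,L,z in(("fin",((.052,-.0185),(.078,-.0185),(.078,-.0065),(.052,-.0065)),.074),("caps b",((-.061,-.03),(.001,-.03)),.05),("tray -x corners",((-.095,.095),(-.095,-.095)),.008),("notch next rail",((.058,.0175),(.072,.0175)),.028)):
    print(n,proj(c,[[*(b+M@np.array(q)),z] for q in L]).round(1).tolist())
E
```

```text
11.0167 [0.62174588 0.20471193 0.19976845] [[-9.867e-01 -1.624e-01 -1.600e-03]
 [-1.624e-01  9.867e-01 -4.000e-04]
 [ 1.600e-03 -1.000e-04 -1.000e+00]] [12.7 32.1 14.9 72.9 -0.   3.3]
fin [[271.3, 190.4], [271.5, 219.6], [285.4, 219.6], [285.5, 190.3]]
caps b [[256.5, 47.0], [258.0, 126.4]]
tray -x corners [[397.0, 14.2], [186.4, 14.6]]
notch next rail [[308.6, 185.2], [308.2, 198.9]]
```

View pics/w2.png

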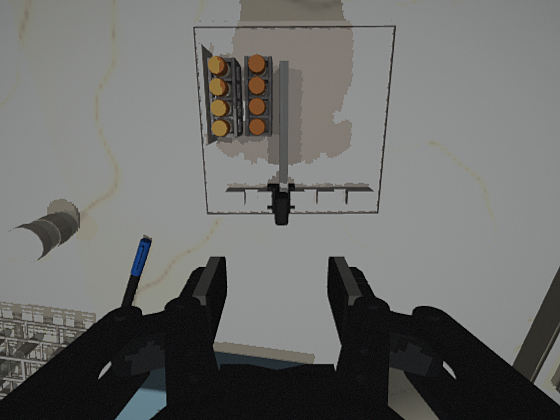

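The wrist view shows the stop fin at (274-288, 193-224), the plate running up to (284,62), the caps of rack_b at u=257, and free notches to the right. The tray is about 2.5 mm off in each axis and the yaw is good.

Emit:
servo_tool --gripper '[50, 50, 50, 50, 50, 50, 50, 5, 5, 5, 5, 5]' --xyz '[[0.08, 0.11, -0.7], [0.08, 0.11, -1.5], [0.08, 0.11, -2.3], [0.08, 0.11, -3.0], [0.08, 0.11, -3.4], [0.08, 0.11, -3.62], [0.08, 0.11, -3.62], [0.08, 0.11, -3.62], [0.08, 0.11, -3.62], [0.08, 0.11, -3.62], [0.08, 0.11, -3.62], [0.08, 0.11, -3.62]]' --angular '[[0, 0, 0], [0, 0, 0], [0, 0, 0], [0, 0, 0], [0, 0, 0], [0, 0, 0], [0, 0, 0], [0, 0, 0], [0, 0, 0], [0, 0, 0], [0, 0, 0], [0, 0, 0]]' --force 30

```text
time: 12.07
ee_pos: [0.6262, 0.2108, 0.0561]
orientation: [[-0.986, -0.164, 0.001], [-0.164, 0.986, 0.0], [-0.001, 0.0, -1.0]]
contact_force: [-1.1, -1.0, 6.1]
finger_gap: 0.0113
grip_force: 35.9
```

Emit:
servo_tool --gripper '[5, 5, 5]' --xyz '[[0, 0, 0], [0, 0, 0], [0, 0, 0]]' --angular '[[0, 0, 0], [0, 0, 0], [0, 0, 0]]'

```text
time: 12.32
ee_pos: [0.6262, 0.2109, 0.0561]
orientation: [[-0.986, -0.164, 0.001], [-0.164, 0.986, 0.0], [-0.001, 0.0, -1.0]]
contact_force: [0.3, -0.6, 6.3]
finger_gap: 0.0112
grip_force: 35.9
```

Emit:
servo_tool --gripper '[5, 5, 5, 5, 5, 5, 5, 5, 5, 5, 5, 5]' --xyz '[[0, 0.02, 0.15], [0, 0.04, 0.3], [0, 0.04, 0.45], [0, 0.04, 0.5], [-0.02, 0.16, 0.5], [-0.04, 0.3, 0.5], [-0.07, 0.44, 0.5], [-0.09, 0.58, 0.5], [-0.11, 0.7, 0.5], [-0.12, 0.78, 0.5], [-0.12, 0.78, 0.5], [-0.12, 0.78, 0.5]]' --angular '[[0, 0, 0], [0, 0, 0], [0, 0, 0], [0, 0, 0], [0, 0, 0], [0, 0, 0], [0, 0, 0], [0, 0, 0], [0, 0, 0], [0, 0, 0], [0, 0, 0], [0, 0, 0]]'

```text
time: 13.32
ee_pos: [0.6204, 0.2432, 0.0739]
orientation: [[-0.986, -0.165, -0.001], [-0.165, 0.986, 0.001], [0.001, 0.001, -1.0]]
contact_force: [5.5, 1.2, -1.6]
finger_gap: 0.0117
grip_force: 34.9
```

Emit:
servo_tool --gripper '[5, 5, 5, 5, 5, 5, 5]' --xyz '[[0, 0, -0.12], [0, 0, -0.24], [0, 0, -0.36], [0, 0, -0.46], [0, 0, -0.5], [0, 0, -0.5], [0, 0, -0.5]]' --angular '[[0, 0, 0], [0, 0, 0], [0, 0, 0], [0, 0, 0], [0, 0, 0], [0, 0, 0], [0, 0, 0]]'

```text
time: 13.9
ee_pos: [0.6211, 0.2407, 0.0561]
orientation: [[-0.987, -0.164, 0.001], [-0.164, 0.987, -0.003], [-0.0, -0.003, -1.0]]
contact_force: [1.6, -3.9, 10.8]
finger_gap: 0.011
grip_force: 36.8
```

Emit:
servo_tool --gripper '[45, 45, 45, 45, 45, 45, 45, 45, 45, 45, 45]' --xyz '[[0, 0, 0], [0, 0, 0], [0, 0, 0], [0, 0, 0.5], [0, 0, 1.2], [-0.4, -0.3, 2.0], [-0.8, -0.6, 2.8], [-1.2, -0.9, 3.6], [-1.2, -0.9, 3.6], [-1.2, -0.9, 3.6], [-1.2, -0.9, 3.6]]' --angular '[[0, 0, 0], [0, 0, 0], [0, 0, 0], [0, 0, 0], [0, 0, 0], [0, 0, 0], [0, 0, 0], [0, 0, 0], [0, 0, 0], [0, 0, 0], [0, 0, 0]]'

```text
time: 14.82
ee_pos: [0.571, 0.2058, 0.1969]
orientation: [[-0.986, -0.164, -0.005], [-0.164, 0.986, -0.0], [0.005, 0.0, -1.0]]
contact_force: [-0.3, 0.6, -1.3]
finger_gap: 0.0447
grip_force: 0.0
```

```bash
python3 - <<'E'
from h import *
o=bot.get_obs(); i=bot.capture("wrist"); cv2.imwrite("pics/w3.png",cv2.resize(i[90:350,130:430],(750,600)))
np.save("w3.npy",i)
print(o["time"],o["ee_pos"],o["joint_pos"].round(1))
c=cam("wrist",o); b=np.array([.5586,.2120]);a=np.radians(9.4);M=np.array([[np.cos(a),-np.sin(a)],[np.sin(a),np.cos(a)]])
for n,L,z in(("fin next",((.052,.0115),(.078,.0115),(.078,.0235),(.052,.0235)),.074),("rackb caps",((-.061,-.03),(.001,-.03)),.08),("plate top",((-.057,.016),(-.057,.019)),.052),("rackb top corners",((-.061,-.019),(.001,-.019)),.058),("tray corners",((-.095,.095),(-.095,-.095),(.09,-.095),(.09,.095)),.008)):
    print(n,((proj(c,[[*(b+M@np.array(q)),z] for q in L])-[130,90])*[2.5,2.3077]).round(0).tolist())
E
```

```text
14.8167 [0.57102886 0.20578795 0.19692086] [13.8 26.5  5.3 69.1  0.   4.3]
fin next [[422.0, 369.0], [421.0, 430.0], [454.0, 430.0], [456.0, 369.0]]
rackb caps [[295.0, 61.0], [300.0, 244.0]]
plate top [[438.0, 71.0], [447.0, 71.0]]
rackb top corners [[334.0, 60.0], [336.0, 229.0]]
tray corners [[640.0, -27.0], [137.0, -28.0], [172.0, 385.0], [597.0, 385.0]]
```

View pics/w3.png

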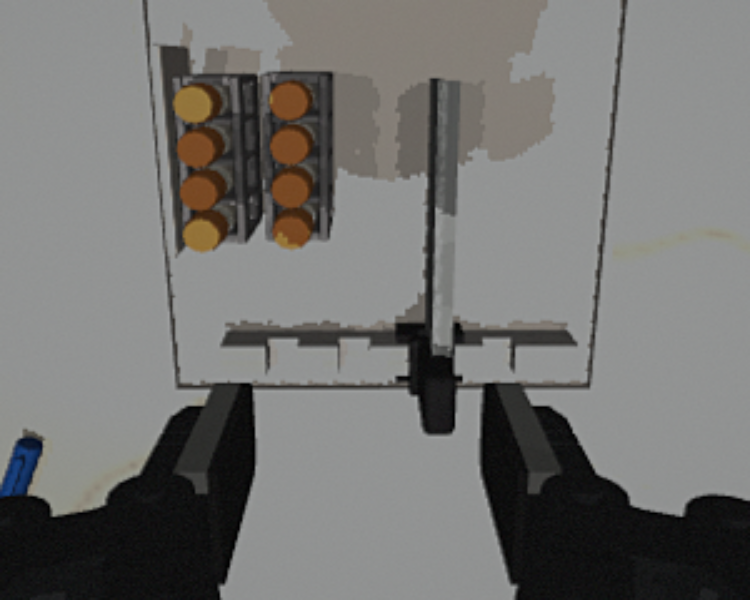

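The stop sits as predicted for the next notch (fin at crop 422-455, bottom 433), and the bay is clear between rack_b's edge at 332 and the plate at 437. Now to the box for the rack.

Emit:
servo_tool --gripper '[55, 55, 55, 55, 55, 55, 55, 55, 55, 55, 55, 55]' --xyz '[[0, -0.5, 0.3], [-0.1, -1.3, 0.8], [-0.2, -2.2, 1.2], [-0.3, -3.1, 1.33], [-0.4, -4.0, 1.33], [-0.4, -4.9, 1.33], [-0.4, -5.8, 1.33], [-0.4, -6.7, 1.33], [-0.4, -7.6, 1.33], [-0.4, -8.5, 1.33], [-0.4, -9.4, 1.33], [-0.4, -10.3, 1.33]]' --angular '[[0, 0, 0], [0, 0, 0], [0, 0, -0.1], [0, 0, -0.2], [0, 0, -0.3], [0, 0, -0.4], [0, 0, -0.5], [0, 0, -0.6], [0, 0, -0.7], [0, 0, -0.84], [0, 0, -0.84], [0, 0, -0.84]]'

```text
time: 15.87
ee_pos: [0.5551, -0.2074, 0.2486]
orientation: [[-0.996, -0.092, -0.007], [-0.092, 0.996, 0.002], [0.006, 0.003, -1.0]]
contact_force: [0.5, 0.4, -0.2]
finger_gap: 0.0549
grip_force: 0.0
```

Emit:
servo_tool --gripper '[55, 55, 55, 55, 55]' --xyz '[[0, -0.7, 0], [0, -1.08, 0], [0, -1.08, 0], [0, -1.08, 0], [0, -1.08, 0]]' --angular '[[0, 0, 0], [0, 0, 0], [0, 0, 0], [0, 0, 0], [0, 0, 0]]'

```text
time: 16.28
ee_pos: [0.5557, -0.2479, 0.2502]
orientation: [[-0.996, -0.093, -0.004], [-0.093, 0.996, 0.002], [0.004, 0.002, -1.0]]
contact_force: [0.3, -0.4, 0.6]
finger_gap: 0.0552
grip_force: 0.0
```

```bash
python3 - <<'E'
from h import *
o=bot.get_obs(); i=bot.capture("wrist"); cv2.imwrite("pics/w4.png",cv2.resize(i[80:330,130:430],(720,600)))
print(o["time"],o["ee_pos"],o["orientation"].round(3),o["joint_pos"].round(1))
c=cam("wrist",o); b=np.array([.5555,-.2495]);a=np.radians(5.2);M=np.array([[np.cos(a),-np.sin(a)],[np.sin(a),np.cos(a)]])
for n,L,z in(("caps line z.082",((-.0225,0),(.0225,0)),.082),("rack top",((-.031,.011),(-.031,-.011),(.031,-.011),(.031,.011)),.06),("well",((-.021,.062),(-.021,-.062),(.021,-.062),(.021,.062)),.076)):
    print(n,((proj(c,[[*(b+M@np.array(q)),z] for q in L])-[130,80])*2.4).round(0).tolist())
E
```

```text
16.2833 [ 0.55571829 -0.24790024  0.25019292] [[-0.996 -0.093 -0.004]
 [-0.093  0.996  0.002]
 [ 0.004  0.002 -1.   ]] [-30.   25.9  12.3  76.7  -0.  -35.3]
caps line z.082 [[347.0, 215.0], [347.0, 322.0]]
rack top [[373.0, 186.0], [321.0, 186.0], [323.0, 325.0], [372.0, 325.0]]
well [[499.0, 216.0], [195.0, 215.0], [201.0, 314.0], [493.0, 314.0]]
```

View pics/w4.png

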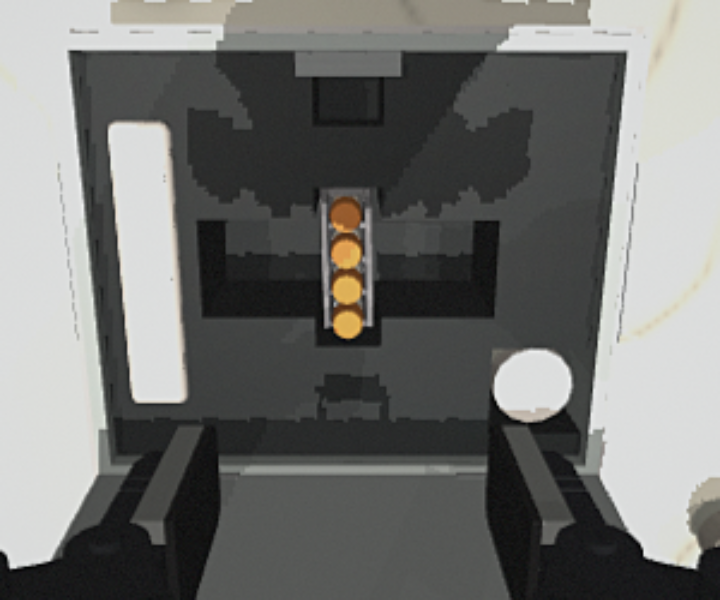

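The caps run from (347,215) to (347,322), exactly as predicted, and the wells are clear. Going down to grip the rack.

Emit:
servo_tool --gripper '[55, 55, 55, 55, 55, 55, 55, 55, 55, 55, 15, 15]' --xyz '[[0, -0.04, -0.8], [0, -0.04, -1.6], [0, -0.04, -2.4], [0, -0.04, -3.1], [0, -0.04, -3.7], [0, -0.04, -4.2], [0, -0.04, -4.7], [0, -0.04, -5.1], [0, -0.04, -5.3], [0, -0.04, -5.3], [0, -0.04, -5.3], [0, -0.04, -5.3]]' --angular '[[0, 0, 0], [0, 0, 0], [0, 0, 0], [0, 0, 0], [0, 0, 0], [0, 0, 0], [0, 0, 0], [0, 0, 0], [0, 0, 0], [0, 0, 0], [0, 0, 0], [0, 0, 0]]' --force 30

```text
time: 17.33
ee_pos: [0.5568, -0.251, 0.0405]
orientation: [[-0.996, -0.093, -0.001], [-0.093, 0.996, -0.001], [0.001, -0.001, -1.0]]
contact_force: [0.1, -0.4, -0.8]
finger_gap: 0.0318
grip_force: 0.0
```

Emit:
servo_tool --gripper '[15, 15, 15, 15, 15]' --xyz '[[0, 0, 0], [0, 0, 0], [0, 0, 0], [0, 0, 0], [0, 0, 0]]' --angular '[[0, 0, 0], [0, 0, 0], [0, 0, 0], [0, 0, 0], [0, 0, 0]]'

```text
time: 17.75
ee_pos: [0.557, -0.2514, 0.0408]
orientation: [[-0.996, -0.092, -0.0], [-0.092, 0.996, -0.001], [0.0, -0.001, -1.0]]
contact_force: [0.1, 1.4, 5.9]
finger_gap: 0.0218
grip_force: 31.8
```

Emit:
servo_tool --gripper '[15, 15, 15, 15, 15, 15, 15, 15, 15, 15, 15, 15]' --xyz '[[0, 0, 0.15], [0, 0, 0.5], [0, 0, 1.0], [0, 0, 1.6], [0, 0, 2.2], [0, 0, 2.8], [0, 0.1, 3.2], [-0.03, 0.4, 3.3], [-0.06, 1.0, 3.3], [-0.1, 1.7, 3.3], [-0.13, 2.4, 3.3], [-0.17, 3.1, 3.3]]' --angular '[[0, 0, 0], [0, 0, 0], [0, 0, 0], [0, 0, 0], [0, 0, 0], [0, 0, 0], [0, 0, 0], [0, 0, 0], [0, 0, 0], [0, 0, 0], [0, 0, 0], [0, 0, 0]]'

```text
time: 18.75
ee_pos: [0.5477, -0.1251, 0.1699]
orientation: [[-0.996, -0.091, -0.005], [-0.091, 0.996, 0.001], [0.005, 0.001, -1.0]]
contact_force: [0.2, 0.4, -1.7]
finger_gap: 0.0218
grip_force: 30.8
```

Emit:
servo_tool --gripper '[15, 15, 15, 15, 15, 15, 15, 15, 15, 15, 15, 15]' --xyz '[[0, 0.7, 0], [0, 1.4, 0], [0, 2.0, -0.2], [0, 2.5, -0.7], [0, 2.68, -1.3], [0, 2.68, -1.9], [0, 2.68, -2.5], [0, 2.68, -2.95], [0, 2.68, -3.2], [0, 2.68, -3.35], [0, 2.68, -3.45], [0, 2.68, -3.45]]' --angular '[[0, 0, 0], [0, 0, 0], [0, 0, 0], [0, 0, 0], [0, 0, 0], [0, 0, 0], [0, 0, 0], [0, 0, 0], [0, 0, 0], [0, 0, 0], [0, 0, 0], [0, 0, 0]]'

```text
time: 19.75
ee_pos: [0.5488, -0.0198, 0.0328]
orientation: [[-0.996, -0.092, -0.003], [-0.092, 0.996, -0.0], [0.003, 0.0, -1.0]]
contact_force: [-0.9, -0.1, -0.7]
finger_gap: 0.0215
grip_force: 30.8
```

Emit:
servo_tool --gripper '[15, 15, 15, 15]' --xyz '[[0, 0, -0.02], [0, 0, -0.04], [0, 0, -0.05], [0, 0, -0.05]]' --angular '[[0, 0, 0], [0, 0, 0], [0, 0, 0], [0, 0, 0]]'

```text
time: 20.08
ee_pos: [0.5495, -0.02, 0.0317]
orientation: [[-0.996, -0.091, -0.002], [-0.091, 0.996, -0.0], [0.002, -0.0, -1.0]]
contact_force: [0.5, -0.9, -1.5]
finger_gap: 0.0217
grip_force: 30.8
```

Emit:
servo_tool --gripper '[15, 15, 15, 30, 55, 55, 55]' --xyz '[[0, 0, -0.02], [0, 0, -0.03], [0, 0, -0.03], [0, 0, -0.03], [0, 0, -0.03], [0, 0, -0.03], [0, 0, -0.03]]' --angular '[[0, 0, 0], [0, 0, 0], [0, 0, 0], [0, 0, 0], [0, 0, 0], [0, 0, 0], [0, 0, 0]]'

```text
time: 20.67
ee_pos: [0.549, -0.0199, 0.0298]
orientation: [[-0.996, -0.092, -0.003], [-0.092, 0.996, -0.0], [0.003, 0.0, -1.0]]
contact_force: [-0.2, 0.3, 0.6]
finger_gap: 0.055
grip_force: 0.0
```

Emit:
servo_tool --gripper '[55, 55, 55, 85, 85, 85, 85, 85, 85, 85, 85, 85]' --xyz '[[0, 0, 0.3], [0, 0, 0.9], [0, 0, 1.6], [0, 0, 2.3], [0, 0, 2.9], [0, 0, 3.2], [0, 0, 3.2], [0, 0, 3.2], [0, 0, 3.2], [0, 0, 3.2], [0, 0, 3.2], [0, 0, 3.2]]' --angular '[[0, 0, 0], [0, 0, 0], [0, 0, 0], [0, 0, 0], [0, 0, 0], [0, 0, 0], [0, 0, 0], [0, 0, 0], [0, 0, 0], [0, 0, 0], [0, 0, 0], [0, 0, 0]]'

```text
time: 21.67
ee_pos: [0.5482, -0.0198, 0.1567]
orientation: [[-0.996, -0.092, -0.005], [-0.092, 0.996, 0.0], [0.005, 0.001, -1.0]]
contact_force: [0.5, 0.4, -0.7]
finger_gap: 0.085
grip_force: 0.0
```

```bash
python3 - <<'E'
from h import *
o=bot.get_obs(); i=bot.capture("wrist"); cv2.imwrite("pics/w5.png",cv2.resize(i[60:310,130:430],(720,600)))
print(o["time"],o["ee_pos"],o["finger_gap"],o["joint_pos"].round(1))
c=cam("wrist",o); b=np.array([.548,-.0185]);a=np.radians(5.2);M=np.array([[np.cos(a),-np.sin(a)],[np.sin(a),np.cos(a)]])
for n,L,z in(("caps z.072",((-.0225,0),(.0225,0)),.072),("rack top",((-.031,.011),(-.031,-.011),(.031,-.011),(.031,.011)),.05)):
    print(n,((proj(c,[[*(b+M@np.array(q)),z] for q in L])-[130,60])*2.4).round(0).tolist())
E
```

```text
21.6667 [ 0.54818694 -0.01976776  0.15673842] 0.08503910037616386 [ -8.7  21.1  -9.1  60.1  -0.  -13.9]
caps z.072 [[356.0, 312.0], [356.0, 453.0]]
rack top [[390.0, 270.0], [321.0, 270.0], [323.0, 449.0], [387.0, 449.0]]
```

View pics/w5.png

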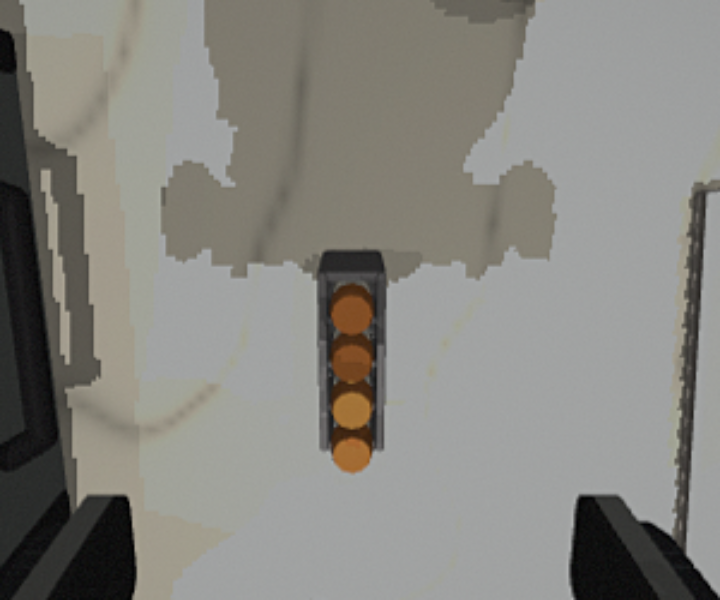

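The rack stands upright and square on the bench, with caps from (352,313) to (352,455), so its centre is near (0.5485, -0.0196). I'll turn the hand 90° and grip it by its ends.

Emit:
servo_tool --gripper '[85, 85, 85, 85, 85, 85, 85, 85, 85, 85, 85, 85]' --xyz '[[0, 0, 0], [0, 0, 0], [0, 0, 0], [0, 0, 0], [0, 0, 0], [0, 0, 0], [0, 0, 0], [0, 0, 0], [0, 0, 0], [0, 0, 0], [0, 0, 0], [0, 0, 0]]' --angular '[[0, 0, -1.4], [0, 0, -2.8], [0, 0, -4.2], [0, 0, -5.6], [0, 0, -7], [0, 0, -8.4], [0, 0, -9.8], [0, 0, -11.2], [0, 0, -12.6], [0, 0, -14], [0, 0, -15.4], [0, 0, -16.8]]'

```text
time: 22.72
ee_pos: [0.5488, -0.0198, 0.1575]
orientation: [[-0.189, 0.982, -0.001], [0.982, 0.189, 0.003], [0.003, -0.0, -1.0]]
contact_force: [-0.4, -0.5, -0.2]
finger_gap: 0.0849
grip_force: 0.0
```

Emit:
servo_tool --gripper '[85, 85, 85, 85, 85, 85, 85, 85]' --xyz '[[0, 0, 0], [0, 0, -0.2], [0, 0, -0.6], [0, 0, -1.2], [0, 0, -1.2], [0, 0, -1.2], [0, 0, -1.2], [0, 0, -1.2]]' --angular '[[0, 0, -0.7], [0, 0, -1.2], [0, 0, -1.2], [0, 0, -1.2], [0, 0, -1.2], [0, 0, -1.2], [0, 0, -1.2], [0, 0, -1.2]]'

```text
time: 23.38
ee_pos: [0.5499, -0.02, 0.1112]
orientation: [[-0.092, 0.996, 0.002], [0.996, 0.092, 0.003], [0.002, 0.002, -1.0]]
contact_force: [-0.4, -0.4, -0.2]
finger_gap: 0.0851
grip_force: 0.0
```

```bash
python3 - <<'E'
from h import *
o=bot.get_obs(); print(o["time"],o["ee_pos"],o["orientation"].round(3),o["joint_pos"].round(1))
E
```

```text
23.3833 [ 0.54994324 -0.02002824  0.11121469] [[-0.092  0.996  0.002]
 [ 0.996  0.092  0.003]
 [ 0.002  0.002 -1.   ]] [ -8.8  22.9 -13.5  53.5   0.2  76. ]
```

Emit:
servo_tool --gripper '[85, 85, 85, 85, 85, 85, 60, 50, 50, 50, 50, 50]' --xyz '[[-0.03, 0, -0.4], [-0.03, 0, -0.9], [-0.03, 0, -1.4], [-0.03, 0, -1.8], [-0.03, 0, -2.03], [-0.03, 0, -2.03], [-0.03, 0, -2.03], [-0.03, 0, -2.03], [-0.03, 0, -2.03], [-0.03, 0, -2.03], [-0.03, 0, -2.03], [-0.03, 0, -2.03]]' --angular '[[0, 0, 0], [0, 0, 0], [0, 0, 0], [0, 0, 0], [0, 0, 0], [0, 0, 0], [0, 0, 0], [0, 0, 0], [0, 0, 0], [0, 0, 0], [0, 0, 0], [0, 0, 0]]' --force 30

```text
time: 24.38
ee_pos: [0.5491, -0.0201, 0.0303]
orientation: [[-0.092, 0.996, 0.003], [0.996, 0.092, 0.002], [0.002, 0.003, -1.0]]
contact_force: [-0.6, -0.5, 5.6]
finger_gap: 0.0617
grip_force: 34.5
```

Emit:
servo_tool --gripper '[50, 50, 50]' --xyz '[[0, 0, 0], [0, 0, 0], [0, 0, 0]]' --angular '[[0, 0, 0], [0, 0, 0], [0, 0, 0]]'

```text
time: 24.63
ee_pos: [0.5491, -0.0201, 0.0302]
orientation: [[-0.092, 0.996, 0.003], [0.996, 0.092, 0.002], [0.002, 0.003, -1.0]]
contact_force: [-0.4, -0.9, 5.8]
finger_gap: 0.0618
grip_force: 34.5
```

I've now viewed 11 pictures, one over the limit, so I'll place the rack by measured numbers and force readings alone.

Emit:
servo_tool --gripper '[50, 50, 50, 50, 50, 50, 50, 50, 50, 50, 50, 50]' --xyz '[[0, 0, 0.15], [0, 0, 0.5], [0, 0, 1.0], [0, 0, 1.6], [0, 0.1, 2.1], [-0.03, 0.4, 2.5], [-0.1, 1.0, 2.7], [-0.15, 1.7, 2.7], [-0.2, 2.4, 2.7], [-0.26, 3.1, 2.7], [-0.32, 3.8, 2.7], [-0.37, 4.5, 2.7]]' --angular '[[0, 0, 0], [0, 0, 0], [0, 0, 0], [0, 0, 0], [0, 0, 0], [0, 0, 0.1], [0, 0, 0.2], [0, 0, 0.35], [0, 0, 0.5], [0, 0, 0.65], [0, 0, 0.83], [0, 0, 0.83]]'

```text
time: 25.63
ee_pos: [0.5323, 0.1614, 0.1369]
orientation: [[-0.164, 0.986, -0.001], [0.986, 0.164, 0.003], [0.003, -0.0, -1.0]]
contact_force: [-0.0, 0.6, -1.2]
finger_gap: 0.0613
grip_force: 33.6
```

Emit:
servo_tool --gripper '[50, 50, 50, 50, 50, 50, 50, 50]' --xyz '[[-0.03, 0.5, 0], [-0.05, 0.9, 0], [-0.06, 1.1, 0], [-0.06, 1.16, 0], [-0.06, 1.16, 0], [-0.06, 1.16, 0], [-0.06, 1.16, 0], [-0.06, 1.16, 0]]' --angular '[[0, 0, 0], [0, 0, 0], [0, 0, 0], [0, 0, 0], [0, 0, 0], [0, 0, 0], [0, 0, 0], [0, 0, 0]]'

```text
time: 26.3
ee_pos: [0.5307, 0.2055, 0.1367]
orientation: [[-0.162, 0.987, -0.0], [0.987, 0.162, 0.003], [0.003, -0.0, -1.0]]
contact_force: [0.3, -0.4, -1.6]
finger_gap: 0.0616
grip_force: 33.5
```

```bash
python3 - <<'E'
from h import *
o=bot.get_obs(); p=o["ee_pos"]; R_=o["orientation"]; print(o["time"],p,R_.round(3),o["joint_pos"].round(1),o["finger_gap"])
print("n.p",-.163*p[0]+.987*p[1], np.degrees(np.arctan2(R_[1,0],R_[0,0])))
E
```

```text
26.3 [0.53069611 0.20551528 0.13671604] [[-0.162  0.987 -0.   ]
 [ 0.987  0.162  0.003]
 [ 0.003 -0.    -1.   ]] [14.7 23.8 -8.  58.1  0.2 95.4] 0.061624678438663
n.p 0.11634011964492812 99.32253527962398
```

Emit:
servo_tool --gripper '[50, 50, 50, 50, 50, 50, 50, 50, 50]' --xyz '[[0, 0.02, -0.3], [0, 0.02, -0.7], [0, 0.02, -1.1], [0, 0.02, -1.45], [0, 0.02, -1.75], [0, 0.02, -2.0], [0, 0.02, -2.15], [0, 0.02, -2.2], [0, 0.02, -2.2]]' --angular '[[0, 0, 0], [0, 0, 0], [0, 0, 0], [0, 0, 0], [0, 0, 0], [0, 0, 0], [0, 0, 0], [0, 0, 0], [0, 0, 0]]'

```text
time: 27.05
ee_pos: [0.5304, 0.2071, 0.0485]
orientation: [[-0.163, 0.987, -0.001], [0.987, 0.163, 0.003], [0.003, -0.0, -1.0]]
contact_force: [-0.0, -0.8, -1.3]
finger_gap: 0.0616
grip_force: 33.6
```

```bash
python3 - <<'E'
from h import *
o=bot.get_obs(); p=o["ee_pos"]; print(p,o["contact_force"].round(1),-.163*p[0]+.987*p[1])
E
```

```text
[0.53042501 0.20706057 0.04845843] [-0.  -0.8 -1.3] 0.11790950385562099
```

Emit:
servo_tool --gripper '[50, 50, 50, 50, 50, 50]' --xyz '[[0, -0.01, -0.08], [0, -0.02, -0.15], [0, -0.02, -0.2], [0, -0.02, -0.23], [0, -0.02, -0.24], [0, -0.02, -0.24]]' --angular '[[0, 0, 0], [0, 0, 0], [0, 0, 0], [0, 0, 0], [0, 0, 0], [0, 0, 0]]'

```text
time: 27.55
ee_pos: [0.5306, 0.2065, 0.0391]
orientation: [[-0.163, 0.987, -0.0], [0.987, 0.163, 0.003], [0.003, 0.0, -1.0]]
contact_force: [-0.1, 0.2, -1.5]
finger_gap: 0.0619
grip_force: 33.6
```

Emit:
servo_tool --gripper '[50, 50, 50, 50]' --xyz '[[0, 0, -0.01], [0, 0, -0.02], [0, 0, -0.03], [0, 0, -0.03]]' --angular '[[0, 0, 0], [0, 0, 0], [0, 0, 0], [0, 0, 0]]'

```text
time: 27.88
ee_pos: [0.5307, 0.2066, 0.0383]
orientation: [[-0.164, 0.987, 0.0], [0.987, 0.164, 0.003], [0.003, 0.001, -1.0]]
contact_force: [-0.7, -0.0, 0.7]
finger_gap: 0.0614
grip_force: 33.8
```

The weight has come off at z = 0.0383, as expected. Release and rise.

Emit:
servo_tool --gripper '[56, 62, 66, 70, 78, 80, 80, 80, 80, 80, 80, 80]' --xyz '[[0, 0, 0], [0, 0, 0], [0, 0, 0], [0, 0, 0], [0, 0, 0], [0, 0, 0], [0, 0, 0.3], [0, 0, 0.8], [0, 0, 1.4], [0, 0, 2.2], [0, 0, 3.0], [0, 0, 3.8]]' --angular '[[0, 0, 0], [0, 0, 0], [0, 0, 0], [0, 0, 0], [0, 0, 0], [0, 0, 0], [0, 0, 0], [0, 0, 0], [0, 0, 0], [0, 0, 0], [0, 0, 0], [0, 0, 0]]'

```text
time: 28.88
ee_pos: [0.5302, 0.2064, 0.1912]
orientation: [[-0.163, 0.987, -0.001], [0.987, 0.163, 0.003], [0.003, -0.0, -1.0]]
contact_force: [0.5, 0.0, -0.1]
finger_gap: 0.0798
grip_force: 0.0
```

Emit:
servo_tool --gripper '[80, 80, 80, 80, 80, 80]' --xyz '[[-0.5, -0.8, 0.3], [-1.0, -1.6, 0.5], [-1.5, -2.4, 0.5], [-2, -3.2, 0.5], [-2, -3.2, 0.5], [-2, -3.2, 0.5]]' --angular '[[0, 0, 0], [0, 0, 0], [0, 0, 0], [0, 0, 0], [0, 0, 0], [0, 0, 0]]'

```text
time: 29.38
ee_pos: [0.4496, 0.0773, 0.2101]
orientation: [[-0.161, 0.987, -0.0], [0.987, 0.161, 0.003], [0.003, 0.0, -1.0]]
contact_force: [-0.9, -0.1, -0.2]
finger_gap: 0.08
grip_force: 0.0
```

```bash
python3 - <<'E'
from h import *
o=bot.get_obs(); print(o["time"],o["ee_pos"],o["finger_gap"])
b=np.array([.5586,.2120]);a=np.radians(9.4);M=np.array([[np.cos(a),-np.sin(a)],[np.sin(a),np.cos(a)]])
for n,s in(("top",12),("scene",30)):
    i=bot.capture(n).astype(int); c=cam(n)
    orange=((i[...,2]-i[...,0]>50)).astype(np.uint8)
    k,l,st,ce=cv2.connectedComponentsWithStats(orange)
    for y in(-.06,-.03,-.0015):
        q=proj(c,[[*(b+M@np.array([-.03+d,y])),.08] for d in(-.0225,-.0075,.0075,.0225)])
        m=np.zeros_like(orange); cv2.polylines(m,[q.round().astype(int).reshape(-1,1,2)],False,1,5 if n=="top" else 9)
        ys,xs=np.nonzero(m&orange); print(n,y,"pred",q.mean(0).round(1),"seen",xs.mean().round(1),ys.mean().round(1),len(xs), "offset mm", ((ray(c,xs.mean(),ys.mean(),.08)[:2]-(b+M@np.array([-.03,y])))@M*1e3).round(1))
E
```

```text
29.3833 [0.44956964 0.07732716 0.21008627] 0.08002705441860163
top -0.06 pred [182.6 223.3] seen 183.6 222.6 69 offset mm [ 1.5 -2.6]
top -0.03 pred [171.2 224.9] seen 172.3 224.3 71 offset mm [ 1.1 -3.1]
top -0.0015 pred [160.3 226.4] seen 160.1 226.1 72 offset mm [0.8 0.4]
scene -0.06 pred [378.8 278.3] seen 377.2 280.2 126 offset mm [6.9 0.3]
scene -0.03 pred [390.2 286. ] seen 388.8 287.2 124 offset mm [ 5.  -0.5]
scene -0.0015 pred [401.4 293.5] seen 401.7 295.4 127 offset mm [3.9 3.1]
```

The new rack's caps sit within about 4 mm of the bay centre relative to its neighbours, in both fixed cameras. Handing in.

```bash
python3 -c "
from plant import bot
print(bot.finish_job())"
```

```text
the job is handed in; nothing more can be done
None
```

The job is handed in, but the hand-in gave no verdict: the lid is open at about 1.64 rad, the stop is in the next notch, and the rack is let go in the bay about 3.5 mm off its centre; I viewed 11 pictures, one over the limit of 10.

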